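Unlock the silver chest and hold the latch drawn

ROBOT

A 6-joint arm with a two-finger parallel gripper is mounted at the origin on the work surface. World frame = base frame: x ahead of the robot, y to its left, z up, the work surface at z = 0. Lengths are in m, angles in rad, forces in N, time in s.
With the tool pointing down it reaches from about 0.225 to 0.875 m from the base axis. Payload 3.4 kg.
Tool frame: the origin (TCP) lies at the very end of the fingers, on their centre line; the grasp point (between the pads) lies 19 mm behind it; z points along the fingers, y is the line along which they close (so a half turn about z gives the same grasp; the last joint's range is limited). The gripper opens to 85 mm and grips with 20 to 120 N. Pads are 22 mm wide; open, the fingers measure 114 mm over their backs; the gripper's body (76 mm by 85 mm) begins 54 mm behind the grasp point. The pads swing forward as they close: fully open they stand 13 mm farther back than shut.
Start: joints at [-1.258, 0.276, 1.505, -0, 1.361, -0.121], TCP at [0.242, -0.522, 0.231] pointing down, gripper open.
Joint ranges: [-2.89, 2.89], [-0.75, 2.08], [0.22, 2.7], [-1.18, 4.32], [0.11, 2.71], [-2.7, 2.7]. Speed limits (rad/s): [2.57, 2.57, 3.14, 3.14, 3.14, 3.14].

INTERFACE

Orientations are given as a unit quaternion [w, x, y, z].
In Python, from rig import manip gives the robot as it stands. The module is installed in compiled form; this text tells all that it offers.
- The arm moves only by the tool play_rows, never from a script. Its argument "motion" is a list of rows, each a list of 5 numbers: the shift along the tool's x, y, z in units of 40 mm (1.0 is 40 mm), then the turn about the tool's z in units of 10 degrees (1.0 is 10 degrees), then the finger opening in mm, from 0 to 85.4. A call has 1 to 5 rows; each row is the pose to reach, as a shift and turn from the pose commanded when the call began, along the tool's axes at that moment; what a row does not reach only later rows make up. A row lasts 1/8 s, in which the tool goes at most 62.5 mm and 10.7 degrees, less where a joint would pass 70% of its speed; a pose out of reach is approached as far as the arm can. A call with a gripper value outside its range is refused whole. The fingers move at their own pace and stop on an object; "newtons" is the grip in N (left out, the last holds). Time passes only in rows, so rows that repeat a pose let the fingers close. It gives the time, the measured TCP pose, the force, the opening and the grip force at its end, in the units of the state.
- manip.get_state(): the state, without advancing time (a new reading comes with each control period).
- manip.get_image(name): name is "scene" or "top" or "wrist"; returns a dict with "img" (420x560x3 uint8, red, green, blue), "range_z" (420x560 float32, m along the optical axis (not along the pixel's ray), 0 where there is no reading), "fx", "fy", "cx", "cy" (pixels), "R" (3x3) and "t" (3): a world point X has camera coordinates R X + t. Camera axes: x right, y down, z forward; pixel columns grow to the right and rows downward; lengths in m; the calibration is good to about 2 mm. A picture is of the moment at which its call begins.
- manip.sign_off(): hands the job in; it is judged then, once.
The state is a dict: "clock": time; "qpos": joint angles; "qd": joint speeds; "effort": joint torques, N m; "position": TCP position; "ee_rot": TCP orientation; "contact_force": force on the tool from outside, world axes, zero at the start; "moment": the same for the moment, N m; "width": finger opening in m; "gripper_force": force on a finger pad.
Only numpy, scipy, OpenCV 4.12 (cv2) and the standard library are available. Lean on these libraries where they do the work, as an engineer would, in place of code of your own. Each camera call takes 0.05 s, during which the arm holds its last target. There are 200 camera calls.

TASK

Take the chest key - the widest, thickest-headed of the three keys - off the key rail, push it into the keyway of the latch on the silver chest, working it past the sticky pins until its head sits fully home on the lock face, then turn it a quarter turn clockwise (seen from above) to draw the bolt. The latch springs back by itself, so finish still gripping the key and holding it turned, so that I can lift the lid; leave the other keys on their pegs and do not push the rest of the things about.

Things in the scene. Friction and masses are not known exactly. Their poses are not given: they have to be found in the camera images.
- chest_key: Key to take: flat grey head 30 mm wide (y), 8 thick (x), from 6 mm above to 38 mm below the origin. Both edges alike: goes in either way round. 30 g. Hangs blade down on any of the rail's three pegs. Origin: underside of the upper edge of the 12 x 11 mm hole in the head, resting on the peg (hole = 0 to 11 mm below it). z up the key, x along the peg from its free end to the bar.
- key_shoulder (a point): Centre of the underside of the chest key's head, 38 mm below the key's origin, same axes. Below it the steel blade: 10 mm wide (y), 4 mm thick (x), 28 mm long, its last 5 mm tapering to 4 mm width. Meets the keyway point when the key is fully home.
- key_rail: Wooden key rail, fixed: foot 90 x 290 x 16 mm, two posts, a bar (14 mm thick, top 136 mm high) along y. Three level pegs, 5 mm thick, at y = -95, 0, 95 mm, reach 56 mm from the bar's middle to -x (towards the robot side), upper side 125 mm high, small round end 6.6 mm thick. Keys hang 34 mm from the bar's middle. Origin: on the table under the bar's middle.
- keyway (a point): Centre of the lock's round brass face, 27 mm across, facing up, 132 mm above the table, on the chest's front rail. z up, x along the chest's depth (away from the robot). At rest the slot's long side lies along x: slot 12 x 5.6 mm, over 30 mm deep, with a dished mouth 20 x 12 mm, 5 mm deep. Ring round the face 1.5 mm lower, dark latch case (46 x 62 mm) 4 mm lower, keeper on the lid 2 mm lower.
- lock_plug (a joint): Turn of the plug (slot): 0 locked, grows clockwise seen from above, stop at 1.60 rad. A spring returns it to 0 (0.03 N m, 0.11 at the end). Blocked (up to 0.25 rad play) until the key is within 2 mm of home. Blade play in the slot: the hand must turn about 0.2 rad more than the plug. Two sticky pins at 10 and 18 mm depth resist with 4 to 9 N, less if the key is rocked; at home 2 N push back.
- small_key: Another key on the rail, not to be disturbed: head 20 mm wide, 6 mm thick, short narrow blade. Origin as for the chest key.
- long_key: Another key on the rail, not to be disturbed: head 24 mm wide, 6 mm thick, long round shank with a small flag bit. Origin as for the chest key.
- pepper_mill: Wooden pepper mill, 60 mm wide, 152 mm tall; origin under its middle. Bystander.
- mug: White mug, 80 mm wide with a handle, 92 mm tall; origin under its middle. Bystander.
- honey_jar: Amber glass jar with a steel lid, 68 mm wide, 85 mm tall; origin under its middle. Bystander.
- salt_bowl: Small stone bowl, 90 mm wide, 42 mm tall; origin under its middle. Bystander.
- plate: White saucer, 150 mm wide, 16 mm tall, with a lemon on it; origin under its middle. Bystander.

How it is judged:
On the way, in this order (a step that is already met when the one before it is completed fails the run):
1. the chest key is fully home in the keyway, the lock not yet turned (z of key_shoulder in the frame of keyway between -0.004 and 0.0025 m and horizontal distance between key_shoulder and keyway below 0.004 m and value of joint lock_plug below 0.4 rad), for 0.1 s.
2. the lock is turned a quarter turn clockwise with the key (value of joint lock_plug above 1.2 rad and z of key_shoulder in the frame of keyway below 0.004 m and contact force between the fingers and chest_key above 1 N), for 0.2 s.
At the end, for the whole second after the job is handed in: The chest key is in the lock, its head within 4 mm of fully home on the lock face and within 5 mm of its axis, still gripped by the fingers, which hold the plug turned clockwise by at least 1.2 rad (69 degrees) against its spring through the last second (all of step 2 and z of key_shoulder in the frame of keyway above -0.004 m and horizontal distance between key_shoulder and keyway below 0.005 m); the arm keeps its last pose, push and grip.
It fails at once if another key is pushed along or off its peg (distance of any of small_key, long_key from where it was at the start of the episode above 0.03 m).
It fails at once if a bystander is pushed about (distance of any of pepper_mill, mug, honey_jar, salt_bowl, plate from where it was at the start of the episode above 0.03 m).
It also fails if it takes over 51 s, if anything falls off the work surface, if the arm or the gripper's body presses on something with over 40 N, if the wrist force passes 120 N, or if a joint passes its speed limit or range.

## Working session

There is one attempt and no reset: what is moved stays moved. The work goes in short steps, Python scripts to look and compute and a tool call to move; the robot and the scene stay as the last step left them, time stands still between calls to the robot, and variables do not carry over. Pictures are saved under pics/ and viewed, at most 10 in all, crops included, and the job is handed in when it is done.

Besides the shell and the picture viewer there is one more tool, called after "Request:" as a command line: name --pt "numbers of a row" for each row, then --argument value for the rest. play_rows: Moves the arm, as the interface text tells. Its arguments: {"type":"object","properties":{"motion":{"type":"array","items":{"type":"array","items":{"type":"number"}}},"newtons":{"type":"number"}},"required":["motion"]}

```bash
mkdir -p pics; cat > h.py <<'E'
import numpy as np, cv2
from rig import manip
def grab(n,f):
    d=manip.get_image(n); np.savez(f'{f}.npz',**d); cv2.imwrite(f'pics/{f}.png',d['img'][:,:,::-1]); return d
def pts(d):
    z=d['range_z']; v,u=np.mgrid[:z.shape[0],:z.shape[1]]
    c=np.stack([(u-d['cx'])/d['fx']*z,(v-d['cy'])/d['fy']*z,z],-1)
    return (c-d['t'])@d['R']
E
python3 - <<'E'
from h import *
s=manip.get_state(); print(s)
for n in('scene','top'):
    d=grab(n,n+'0'); print(n,d['fx'],d['cx'],d['cy'],d['R'].round(3).tolist(),d['t'],(-d['R'].T@d['t']))
E
```

```text
{'clock': 0.0, 'qpos': array([-1.25795770e+00,  2.76580530e-01,  1.50614683e+00, -3.42813248e-06,
        1.36069668e+00, -1.20999685e-01]), 'qd': array([ 9.19411339e-04,  7.19933585e-05,  1.71267493e-03, -1.06995966e-04,
       -4.25640084e-04,  2.41866187e-04]), 'effort': array([-8.16852098e-04, -4.16782701e+01, -2.45807004e+01, -2.16732960e-04,
        1.10198470e-02,  1.10081442e-05]), 'position': array([ 0.24153305, -0.52122041,  0.23044251]), 'ee_rot': array([-9.11323908e-04,  9.76564661e-01,  2.15222266e-01, -8.93665697e-05]), 'contact_force': array([ 0.74654675, -0.09812342,  0.20323693]), 'moment': array([-0.03560599,  0.04983051, -0.00965579]), 'gripper_force': 0.0, 'width': 0.08555070069059034}
scene 390.28855442253837 285.08452005045353 209.83217739903907 [[0.467, 0.884, 0.01], [0.732, -0.381, -0.565], [-0.495, 0.271, -0.825]] [-0.26044463 -0.32035038  1.63929114] [ 1.16827807 -0.33586333  1.17475673]
top 397.86953675848696 285.3661213079903 212.25342907773828 [[-0.026, -1.0, 0.005], [-0.995, 0.026, -0.094], [0.094, -0.007, -0.996]] [0.02474473 0.53172334 1.11513704] [0.42543336 0.01886401 1.15996691]
```

View pics/scene0.png

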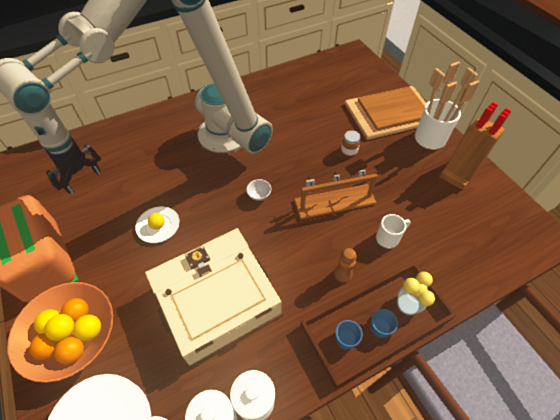

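View pics/top0.png

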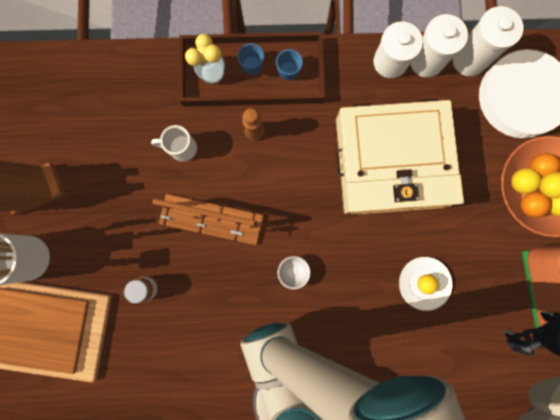

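The scene view shows the rail at about (335,195) with its keys, and the chest with the lock at (199,258). In the top view the pegs are at (166,217), (201,224) and (236,232), and the brass lock face is at (406,192).

```bash
python3 - <<'E'
from h import *
t=np.load('top0.npz'); s=np.load('scene0.npz')
P=pts(t)
for n,(u,v) in dict(k1=(166,217),k2=(201,224),k3=(236,232),lock=(406,192),barL=(180,203),barR=(245,215),mill=(252,118),mug=(178,143),bowl=(294,272),honey=(137,290)).items(): print(n,P[v,u].round(4))
a=cv2.resize(t['img'][180:260,140:280],None,fx=4,fy=4,interpolation=2)
b=cv2.resize(s['img'][165:225,280:390],None,fx=4,fy=4,interpolation=2)
c=cv2.resize(t['img'][160:220,360:450],None,fx=4,fy=4,interpolation=2)
o=np.zeros((320+240,560+240,3),np.uint8); o[:320,:560]=a; o[320:,:440]=b; o[320:,440:800]=c
cv2.imwrite('pics/c1.png',o[:,:,::-1])
E
```

```text
k1 [0.5181 0.322  0.1281]
k2 [0.4975 0.2312 0.1286]
k3 [0.4743 0.1405 0.1311]
lock [ 0.5695 -0.3101  0.1144]
barL [0.5673 0.3137 0.0196]
barR [0.528  0.1274 0.0171]
mill [0.7687 0.0921 0.152 ]
mug [0.7474 0.3225 0.0074]
bowl [ 0.3611 -0.0094  0.0089]
honey [0.3292 0.4109 0.0864]
```

View pics/c1.png

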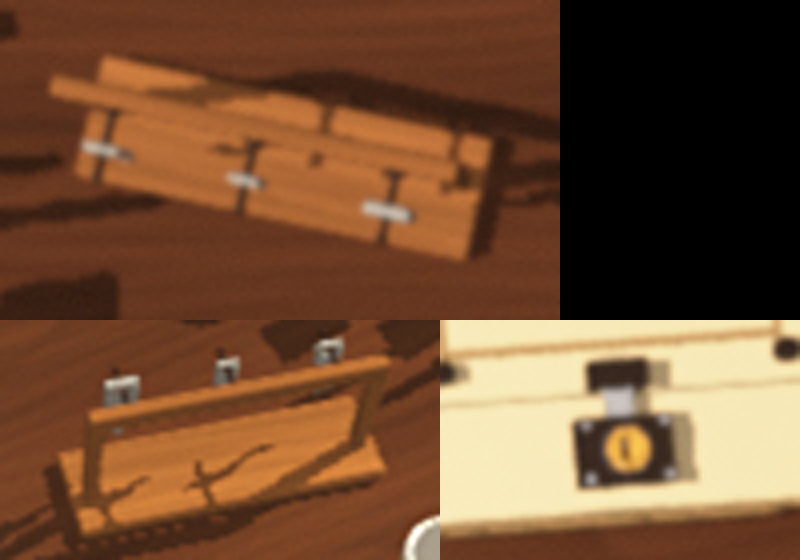

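The crops show that the right-hand key, at top (236,232), is about 12 px (31 mm) wide and is the widest, so it's the chest key. The lock is a dark case with its brass face at about (408,192), with its slot running roughly along the depth. I'll look at the lock with the wrist camera first.

```bash
cat >> h.py <<'E'
from scipy.spatial.transform import Rotation as Ro
def pose():
    s=manip.get_state(); R=Ro.from_quat(s['ee_rot'],scalar_first=True).as_matrix(); return s,R
def go(tgt,yaw=None):
    "units to reach TCP tgt with tool y at yaw deg"
    s,R=pose(); d=R.T@(np.array(tgt)-s['position'])
    y=np.degrees(np.arctan2(R[1,1],R[0,1])); dy=0 if yaw is None else -((yaw-y+180)%360-180)
    print('clock %.2f'%s['clock'],'pos',s['position'].round(4),'yaw_y %.2f'%y,'tilt',R[:,2].round(4),'shift u',(d/.04).round(3),'turn u %.2f'%(dy/10),'F',s['contact_force'].round(2),'w %.4f'%s['width'],'g %.1f'%s['gripper_force'])
E
python3 -c "
from h import *
go([.56,-.32,.34],0)"
```

```text
clock 0.10 pos [ 0.2415 -0.5213  0.2305] yaw_y -65.15 tilt [-5.0e-04  1.6e-03 -1.0e+00] shift u [ 9.341 -1.224 -2.733] turn u -6.51 F [-0.06  0.24 -0.5 ] w 0.0852 g 0.0
```

Request:
play_rows --pt "0.3 0 -1 -0.5 60" --pt "1.5 -0.2 -2 -1.5 60" --pt "3 -0.4 -2.7 -2.5 60" --pt "4.5 -0.6 -2.7 -3.5 60" --pt "6 -0.8 -2.7 -4.5 60"

```text
clock: 0.72
position: [0.4471, -0.391, 0.3396]
ee_rot: [0.0, 0.818, 0.575, -0.0]
contact_force: [0.2, -0.8, 0.0]
width: 0.06
gripper_force: 0.0
```

```bash
python3 -c "
from h import *
go([.54,-.31,.34],0)"
```

```text
clock 0.72 pos [ 0.4471 -0.391   0.3396] yaw_y -19.85 tilt [ 5.e-04 -8.e-04 -1.e+00] shift u [ 2.694  1.496 -0.009] turn u -1.98 F [ 0.17 -0.85  0.01] w 0.0600 g 0.0
```

Request:
play_rows --pt "1.3 0.7 0 -1 60" --pt "2.7 1.5 0 -2 60" --pt "2.7 1.5 0 -2 60"

```text
clock: 1.1
position: [0.5421, -0.3078, 0.3382]
ee_rot: [-0.001, 0.706, 0.708, 0.001]
contact_force: [0.2, -1.5, -0.4]
width: 0.0598
gripper_force: 0.0
```

```bash
python3 -c "
from h import *
go([.54,-.31,.34],0)
d=grab('wrist','w1'); print(-d['R'].T@d['t'],d['R'].round(3).tolist())"
```

```text
clock 1.10 pos [ 0.5421 -0.3078  0.3382] yaw_y 0.22 tilt [-0.      0.0022 -1.    ] shift u [-0.055 -0.053 -0.045] turn u 0.02 F [ 0.16 -1.53 -0.39] w 0.0598 g 0.0
[ 0.54154074 -0.23348652  0.48112772] [[1.0, 0.003, 0.0], [0.003, -0.957, 0.289], [0.001, -0.289, -0.957]]
```

View pics/w1.png

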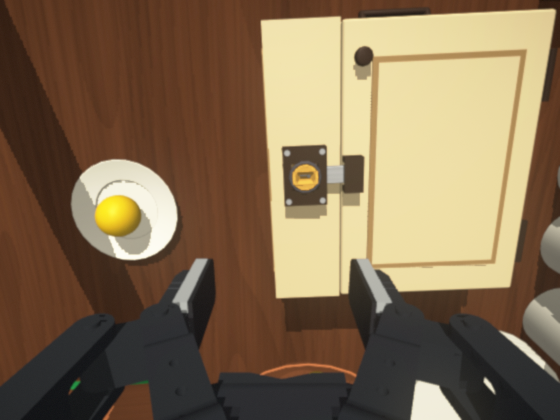

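The wrist view shows the brass face at about (305,178), with the slot running horizontally, i.e. along world x. I'll measure it, then take a second view from another place.

Request:
play_rows --pt "0.7 -1.2 0 0 60" --pt "1.4 -2 0 0 60" --pt "1.4 -2 0 0 60"

```text
clock: 1.52
position: [0.4562, -0.2542, 0.3401]
ee_rot: [-0.0, 0.709, 0.705, -0.0]
contact_force: [0.4, -0.6, -0.2]
width: 0.06
gripper_force: 0.0
```

```bash
cat > lock.py <<'E'
from h import *
def ray(d,u,v):
    r=d['R'].T@np.array([(u-d['cx'])/d['fx'],(v-d['cy'])/d['fy'],1]); return -d['R'].T@d['t'],r
def onz(d,u,v,z):
    o,r=ray(d,u,v); return o+r*(z-o[2])/r[2]
def tri(rs):
    A=np.zeros((3,3));b=np.zeros(3)
    for o,r in rs:
        r=r/np.linalg.norm(r); M=np.eye(3)-np.outer(r,r); A+=M;b+=M@o
    return np.linalg.solve(A,b)
def brass(d):
    h=cv2.cvtColor(d['img'],cv2.COLOR_RGB2HSV); m=cv2.inRange(h,(12,140,90),(30,255,255))
    P=pts(d); m[(abs(P[...,0]-.57)>.04)|(abs(P[...,1]+.305)>.04)]=0
    m=cv2.morphologyEx(m,cv2.MORPH_CLOSE,np.ones((5,5)))
    c=max(cv2.findContours(m,0,2)[0],key=cv2.contourArea); (u,v),ax,a=cv2.fitEllipse(cv2.convexHull(c)); return u,v,ax,P,c
if __name__=='__main__':
    go([.54,-.31,.34],0); grab('wrist','w2')
    rs=[]
    for f in('w1','w2','top0'):
        d=np.load(f+'.npz'); u,v,ax,P,c=brass(d); p=onz(d,u,v,.132); rs.append(ray(d,u,v))
        print(f,u,v,ax,'onz',p.round(4),'depth',np.median(P[int(v)-5:int(v)+6,int(u)-6:int(u)+7],axis=(0,1)).round(4))
        # dark case orientation
        g=d['img'].max(2); m=((g<75)&(abs(P[...,0]-p[0])<.05)&(abs(P[...,1]-p[1])<.05)&(P[...,2]>.115)).astype(np.uint8)
        m=cv2.morphologyEx(m,cv2.MORPH_CLOSE,np.ones((9,9))) if f!='top0' else m
        cc=max(cv2.findContours(m,0,2)[0],key=cv2.contourArea)
        X=np.array([onz(d,*q[0],.128)[:2] for q in cc])*1000
        print(' case rect mm',cv2.minAreaRect(X.astype(np.float32)))
        # chest edges: cream colour, top-plane hull
    print('tri',tri(rs[:2]),tri(rs))
E
python3 lock.py
```

```text
clock 1.52 pos [ 0.4562 -0.2542  0.3401] yaw_y -0.27 tilt [-8.e-04 -3.e-04 -1.e+00] shift u [-1.385  2.101  0.   ] turn u -0.03 F [ 0.39 -0.62 -0.16] w 0.0600 g 0.0
w1 304.9816589355469 176.91847229003906 (25.795618057250977, 26.559688568115234) onz [ 0.5661 -0.3057  0.132 ] depth [ 0.5656 -0.3078  0.1272]
 case rect mm ((640.9781494140625, -516.5636596679688), (536.3753662109375, 229.97935485839844), 0.15646350383758545)
w2 383.4375 223.88973999023438 (23.237829208374023, 25.910104751586914) onz [ 0.5661 -0.3055  0.132 ] depth [ 0.5677 -0.3088  0.1276]
 case rect mm ((548.0979614257812, -304.3821105957031), (13.266125679016113, 59.32529830932617), 3.498361587524414)
top0 406.8071594238281 191.41253662109375 (11.363700866699219, 12.029149055480957) onz [ 0.5686 -0.3068  0.132 ] depth [ 0.5701 -0.3053  0.1307]
 case rect mm ((567.4031982421875, -304.92376708984375), (40.4130744934082, 59.43771743774414), 4.114210605621338)
tri [ 0.56618489 -0.30575404  0.13153164] [ 0.56720571 -0.3064661   0.13048068]
```

```bash
python3 - <<'E'
from lock import *
for f in('w1','w2','top0'):
    d=np.load(f+'.npz'); P=pts(d); h=cv2.cvtColor(d['img'],cv2.COLOR_RGB2HSV)
    m=(h[...,2]>170)&(h[...,1]<150)&(h[...,0]<40)&(abs(P[...,1]+.306)<.12)&(P[...,2]>.11)&(abs(P[...,0]-.56)<.06)
    E=[]
    for r,c in ([(r,None) for r in range(420)] if f!='top0' else [(None,c) for c in range(560)]):
        k=np.flatnonzero(m[r] if c is None else m[:,c])
        if len(k)>5: E.append(onz(d,k[0] if c is None else c, r if c is None else k[-1], .12)[:2])
    E=np.array(E,np.float32); vx,vy,x0,y0=cv2.fitLine(E,cv2.DIST_HUBER,0,.001,.01).ravel()
    s=np.sign(vy); print(f,len(E),'yaw',np.degrees(np.arctan2(-vx*s,vy*s)),x0,y0, np.median(abs((E-[x0,y0])@[vy,-vx])))
go([.44,.14,.32],76.4)
E
```

```text
w1 255 yaw -27.714405 0.46271116 -0.37077606 0.020730026
w2 200 yaw 2.842483 0.5253049 -0.27618563 0.0003535049
top0 89 yaw 2.3991354 0.52999544 -0.30685326 0.00095108664
clock 1.57 pos [ 0.4578 -0.2555  0.34  ] yaw_y -0.27 tilt [ 7.0e-04 -1.5e-03 -1.0e+00] shift u [ 9.886 -0.493  0.485] turn u -7.67 F [-0.2  -0.02  0.4 ] w 0.0603 g 0.0
```

Request:
play_rows --pt "1.2 0 0 -1 60" --pt "2.6 0 0 -2 60" --pt "4 0 0 -3 60" --pt "5.4 0 0 -4 60" --pt "6.8 0 0 -5 60"

```text
clock: 2.2
position: [0.4612, 0.0174, 0.3392]
ee_rot: [0.001, 0.342, 0.94, -0.0]
contact_force: [-0.1, 0.3, 0.1]
width: 0.0599
gripper_force: 0.0
```

```bash
python3 -c "
from h import *
go([.45,.14,.32],76.4)"
```

```text
clock 2.20 pos [0.4612 0.0174 0.3392] yaw_y 50.05 tilt [ 1.1e-03 -7.0e-04 -1.0e+00] shift u [2.185 2.169 0.478] turn u -2.64 F [-0.11  0.28  0.13] w 0.0599 g 0.0
```

Chest yaw is about +2.7°. Next is the view of the rail.

Request:
play_rows --pt "0.7 0.7 0.2 -0.9 60" --pt "1.4 1.4 0.4 -1.8 60" --pt "2.2 2.2 0.5 -2.6 60" --pt "2.2 2.2 0.5 -2.6 60"

```text
clock: 2.7
position: [0.4503, 0.1426, 0.3186]
ee_rot: [-0.0, 0.122, 0.993, 0.0]
contact_force: [-0.1, 0.0, -0.2]
width: 0.0602
gripper_force: 0.0
```

```bash
python3 -c "
from h import *
go([.45,.14,.32],76.4)
d=grab('wrist','w3'); print(-d['R'].T@d['t'],d['R'].round(3).tolist())"
```

```text
clock 2.70 pos [0.4503 0.1426 0.3186] yaw_y 76.02 tilt [-6.e-04  4.e-04 -1.e+00] shift u [-0.01  -0.066 -0.034] turn u -0.04 F [-0.11  0.04 -0.17] w 0.0602 g 0.0
[0.37799106 0.16084044 0.46142493] [[0.242, 0.97, 0.001], [0.928, -0.232, 0.291], [0.283, -0.07, -0.957]]
```

View pics/w3.png

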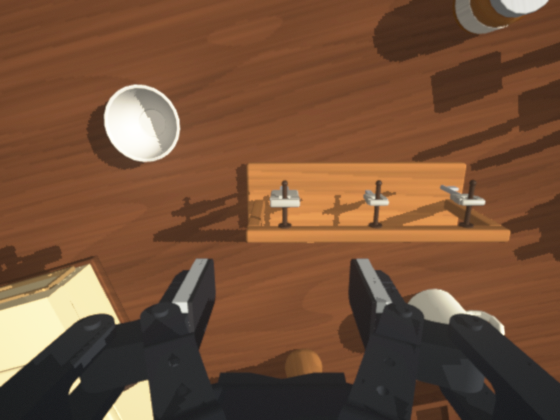

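The chest key (widest) is at about (285,198) on the left peg, the small key at (376,199), and the long key at (468,199). I'll take a second view, closer.

Request:
play_rows --pt "0.2 -0.7 0.7 0 60" --pt "0.2 -1 1.3 0 60" --pt "0.2 -1 1.3 0 60"

```text
clock: 3.12
position: [0.4315, 0.102, 0.266]
ee_rot: [-0.002, 0.125, 0.992, -0.001]
contact_force: [0.3, -0.4, 1.5]
width: 0.0601
gripper_force: 0.0
```

```bash
cat > key.py <<'E'
from lock import *
def keyblob(d,c,rad=.03,zmin=.1):
    h=cv2.cvtColor(d['img'],cv2.COLOR_RGB2HSV); P=pts(d)
    m=((h[...,1]<70)&(h[...,2]>110)&(np.hypot(P[...,0]-c[0],P[...,1]-c[1])<rad)&(P[...,2]>zmin)&(P[...,2]<.15)).astype(np.uint8)
    return m,P
if __name__=='__main__':
    go([.47,.14,.27],76.4); grab('wrist','w4'); tr={}
    for f in('w3','w4','top0'):
        d=np.load(f+'.npz')
        for n,c in dict(k3=(.474,.1405),k2=(.4975,.2312),k1=(.518,.322)).items():
            m,P=keyblob(d,c); 
            if m.sum()<8: continue
            cc=max(cv2.findContours(m,0,2)[0],key=cv2.contourArea)
            q=P[m>0]; top=q[q[:,2]>q[:,2].max()-.006]
            (u,v),wh,a=cv2.minAreaRect(cc)
            # upper edge ends: extremes along horizontal of the blob
            X=np.array([onz(d,*p[0],.131)[:2]*1000 for p in cc],np.float32); r=cv2.minAreaRect(X)
            tr.setdefault(n,[]).append(ray(d,u,v))
            print(f,n,'px',round(u,1),round(v,1),m.sum(),'zmax %.4f'%q[:,2].max(),'top mean',top.mean(0).round(4),len(top),'rect@.131',np.round(r[0],1),np.round(r[1],1),round(r[2],1))
    for n in tr: print(n,'tri',tri(tr[n][:2]).round(4))
    d=np.load('w4.npz'); cv2.imwrite('pics/c4.png',cv2.resize(d['img'][140:280,220:420],None,fx=4,fy=4,interpolation=2)[:,:,::-1])
E
python3 key.py
```

```text
clock 3.12 pos [0.4315 0.102  0.266 ] yaw_y 75.60 tilt [-0.0033 -0.0012 -1.    ] shift u [-0.696  1.159 -0.104] turn u -0.08 F [ 0.27 -0.43  1.45] w 0.0601 g 0.0
w3 k3 px 284.5 199.5 390 zmax 0.1328 top mean [0.4714 0.1408 0.1307] 233 rect@.131 [468.3 141.6] [29.1 15.6] 76.0
w3 k2 px 376.0 199.5 202 zmax 0.1318 top mean [0.4941 0.2322 0.1299] 103 rect@.131 [490.5 230.4] [24.6 11.4] 76.0
w3 k1 px 467.4 199.6 249 zmax 0.1323 top mean [0.517  0.324  0.1295] 136 rect@.131 [512.8 318.9] [35.6 11. ] 64.5
w4 k3 px 334.4 220.0 621 zmax 0.1333 top mean [0.4714 0.1406 0.1307] 315 rect@.131 [463.2 140.8] [31.4 25.6] 79.7
w4 k2 px 439.9 224.0 333 zmax 0.1314 top mean [0.494  0.2317 0.1295] 149 rect@.131 [489.  227.4] [31.8 12. ] 53.8
w4 k1 px 541.5 222.8 389 zmax 0.1319 top mean [0.5158 0.3196 0.1297] 138 rect@.131 [509.1 312.4] [34.6 12.7] 59.1
top0 k3 px 236.5 232.5 33 zmax 0.1354 top mean [0.4731 0.1402 0.132 ] 27 rect@.131 [472.9 139.3] [28.5  7.7] 88.5
top0 k2 px 200.5 224.5 10 zmax 0.1340 top mean [0.4961 0.232  0.1309] 10 rect@.131 [496. 232.] [13.   2.6] 88.5
top0 k1 px 164.5 217.0 17 zmax 0.1332 top mean [0.5185 0.3246 0.13  ] 16 rect@.131 [517.9 325.1] [18.3  5.2] 88.5
k3 tri [0.4731 0.1413 0.1079]
k2 tri [0.4956 0.2333 0.1165]
k1 tri [0.5259 0.3337 0.1   ]
```

View pics/c4.png

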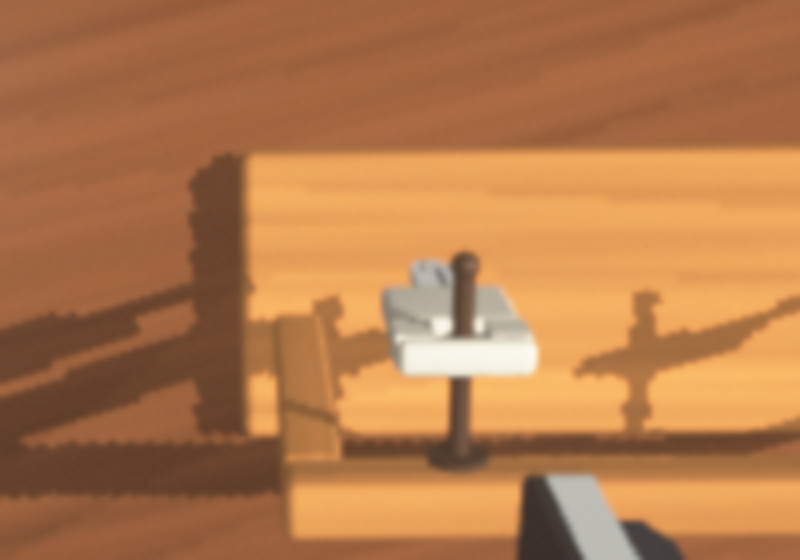

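The crop shows the key head's bright upper edge centred at crop (468,358), i.e. full (337,229.5), square to the peg.

```bash
python3 - <<'E'
from key import *
rs=[]
for f in('w3','w4'):
    d=np.load(f+'.npz'); m,P=keyblob(d,(.474,.1405)); m=(m&(d['img'].min(2)>205)).astype(np.uint8)
    cc=max(cv2.findContours(m,0,2)[0],key=cv2.contourArea)
    X=np.array([onz(d,*p[0],.131)[:2]*1000 for p in cc],np.float32); r=cv2.minAreaRect(X)
    (u,v),wh,a=cv2.minAreaRect(cc); rs.append(ray(d,u,v)); print(f,u,v,wh,np.round(r[0],1),np.round(r[1],1),r[2])
print(tri(rs).round(4)); d=np.load('w4.npz'); print(onz(d,337,229.5,.131))
go([.4725,.1405,.17],76)
E
```

```text
w3 293.0 202.0 (2.0, 10.0) [472.9 149.3] [10.   2.1] 75.96206665039062
w4 337.0 228.5 (7.0, 32.0) [471.2 141.3] [27.7  6.4] 75.59525299072266
[0.4873 0.1461 0.0865]
[0.47208307 0.14108078 0.131     ]
clock 3.17 pos [0.4327 0.1028 0.2673] yaw_y 75.66 tilt [-3.e-04 -4.e-04 -1.e+00] shift u [-0.732  1.162  2.432] turn u -0.03 F [ 0.77 -0.62 -0.45] w 0.0598 g 0.0
```

Request:
play_rows --pt "-0.36 0.6 0.9 0 55" --pt "-0.72 1.17 1.8 0 55" --pt "-0.72 1.17 2.4 0 55" --pt "-0.72 1.17 2.4 0 55"

```text
clock: 3.68
position: [0.4716, 0.1424, 0.1706]
ee_rot: [-0.001, 0.123, 0.992, -0.0]
contact_force: [-0.0, 0.3, 0.6]
width: 0.0549
gripper_force: 0.0
```

```bash
python3 -c "
from h import *
go([.4718,.141,.093],76)"
```

```text
clock 3.67 pos [0.4716 0.1424 0.1706] yaw_y 75.83 tilt [-2.3e-03 -5.0e-04 -1.0e+00] shift u [-0.017 -0.031  1.94 ] turn u -0.02 F [-0.02  0.27  0.57] w 0.0549 g 0.0
```

Request:
play_rows --pt "-0.01 -0.03 0.8 0 55" --pt "-0.01 -0.03 1.5 0 55" --pt "-0.01 -0.03 1.94 0 55" --pt "-0.01 -0.03 1.94 0 50" --pt "-0.01 -0.03 1.94 0 40" --newtons 25

```text
clock: 4.3
position: [0.4732, 0.1413, 0.0955]
ee_rot: [0.002, 0.123, 0.992, 0.0]
contact_force: [-0.1, -0.7, -0.2]
width: 0.0401
gripper_force: 0.0
```

Request:
play_rows --pt "0 0 0 0 32" --pt "0 0 0 0 25" --pt "0 0 0 0 20" --pt "0 0 0 0 20"

```text
clock: 4.8
position: [0.4726, 0.1413, 0.0948]
ee_rot: [0.001, 0.123, 0.992, 0.0]
contact_force: [-0.3, -0.4, 6.0]
width: 0.0294
gripper_force: 26.6
```

Request:
play_rows --pt "0 0 0 0 20" --pt "0 0 0 0 20" --newtons 80

```text
clock: 5.05
position: [0.4726, 0.1413, 0.0949]
ee_rot: [0.001, 0.123, 0.992, 0.0]
contact_force: [-0.6, -1.5, 6.8]
width: 0.0286
gripper_force: 78.1
```

```bash
python3 -c "
from h import *
go([.4718,.141,.093],76); grab('wrist','w5')"
```

```text
clock 5.05 pos [0.4726 0.1413 0.0949] yaw_y 75.86 tilt [ 2.8e-03  2.0e-04 -1.0e+00] shift u [ 0.018 -0.011  0.048] turn u -0.01 F [-0.58 -1.47  6.78] w 0.0286 g 78.1
```

View pics/w5.png

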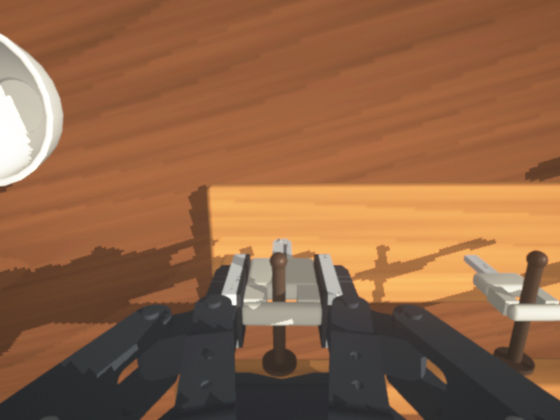

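The key is gripped squarely with the peg still through its hole, at (280,290). The +7 N on z is it pressing on the peg, so I'll lift gently.

Request:
play_rows --pt "0 0 -0.06 0 20" --pt "0 0 -0.1 0 20" --pt "0 0 -0.1 0 20"

```text
clock: 5.48
position: [0.4712, 0.1411, 0.0975]
ee_rot: [-0.0, 0.123, 0.992, -0.0]
contact_force: [-0.3, -0.4, -0.2]
width: 0.029
gripper_force: 78.7
```

Request:
play_rows --pt "0.2 0 -0.01 0 20" --pt "0.4 0 -0.01 0 20" --pt "0.6 0 -0.01 0 20" --pt "0.9 0 -0.01 0 20" --pt "1.2 0 -0.01 0 20"

```text
clock: 6.1
position: [0.4239, 0.1531, 0.0981]
ee_rot: [-0.0, 0.123, 0.992, -0.0]
contact_force: [-0.3, 0.3, -0.7]
width: 0.0287
gripper_force: 78.7
```

```bash
python3 -c "
from h import *
go([.40,-.1,.28],2.7)"
```

```text
clock 6.10 pos [0.4239 0.1531 0.0981] yaw_y 75.86 tilt [-3.e-04 -1.e-04 -1.e+00] shift u [-0.966 -6.281 -4.547] turn u 7.32 F [-0.34  0.33 -0.69] w 0.0287 g 78.7
```

Request:
play_rows --pt "0.3 0 -1 0 20" --pt "0.3 0 -2.2 0.5 20" --pt "0.3 -0.5 -3.4 1.5 20" --pt "0 -1.8 -4.3 2.5 20" --pt "-0.3 -3.2 -4.3 3.5 20"

```text
clock: 6.72
position: [0.4066, 0.0252, 0.2732]
ee_rot: [0.004, 0.417, 0.909, 0.001]
contact_force: [0.6, -0.5, -0.6]
width: 0.0285
gripper_force: 78.8
```

```bash
python3 -c "
from h import *
go([.5665,-.306,.27],2.7)"
```

```text
clock 6.72 pos [0.4066 0.0252 0.2732] yaw_y 40.69 tilt [ 7.7e-03 -8.0e-04 -1.0e+00] shift u [-8.884 -2.366  0.117] turn u 3.80 F [ 0.64 -0.46 -0.58] w 0.0285 g 78.8
```

Request:
play_rows --pt "-1.2 -0.3 0 0.9 20" --pt "-2.5 -0.6 0 1.8 20" --pt "-3.8 -1 0 2.7 20" --pt "-5.1 -1.4 0 3.5 20" --pt "-6.3 -1.7 0 3.8 20"

```text
clock: 7.35
position: [0.5188, -0.2106, 0.27]
ee_rot: [-0.0, 0.69, 0.723, 0.0]
contact_force: [1.0, 0.5, 0.2]
width: 0.0286
gripper_force: 78.9
```

```bash
python3 -c "
from h import *
go([.5665,-.306,.27],2.7)"
```

```text
clock 7.35 pos [ 0.5188 -0.2106  0.27  ] yaw_y 2.69 tilt [-1.e-04  2.e-04 -1.e+00] shift u [-2.439e+00  1.080e+00 -1.000e-03] turn u -0.00 F [0.97 0.46 0.21] w 0.0286 g 78.9
```

Request:
play_rows --pt "-1.2 0.5 0 0 20" --pt "-2.2 1 0 0 20" --pt "-2.44 1.08 0.8 0 20" --pt "-2.44 1.08 1.6 0 20" --pt "-2.44 1.08 1.6 0 20"

```text
clock: 7.98
position: [0.5648, -0.3031, 0.203]
ee_rot: [-0.004, 0.689, 0.724, -0.001]
contact_force: [0.2, 0.2, -0.1]
width: 0.0288
gripper_force: 78.9
```

```bash
python3 - <<'E'
from h import *
go([.5665,-.306,.20],2.7)
a=grab('wrist','w6'); b=grab('scene','s6'); c=grab('top','t6')
o=np.zeros((600,800,3),np.uint8)
o[:,:480]=cv2.resize(a['img'][130:330,200:360],None,fx=3,fy=3)
o[:300,480:]=cv2.resize(b['img'][210:285,160:240],None,fx=4,fy=4)
o[300:,480:]=cv2.resize(c['img'][150:225,365:445],None,fx=4,fy=4)
cv2.imwrite('pics/c6.png',o[:,:,::-1])
E
```

```text
clock 7.97 pos [ 0.5648 -0.3031  0.203 ] yaw_y 2.85 tilt [-0.0059  0.0041 -1.    ] shift u [-0.074  0.039  0.075] turn u 0.01 F [ 0.18  0.24 -0.08] w 0.0288 g 78.9
```

View pics/c6.png

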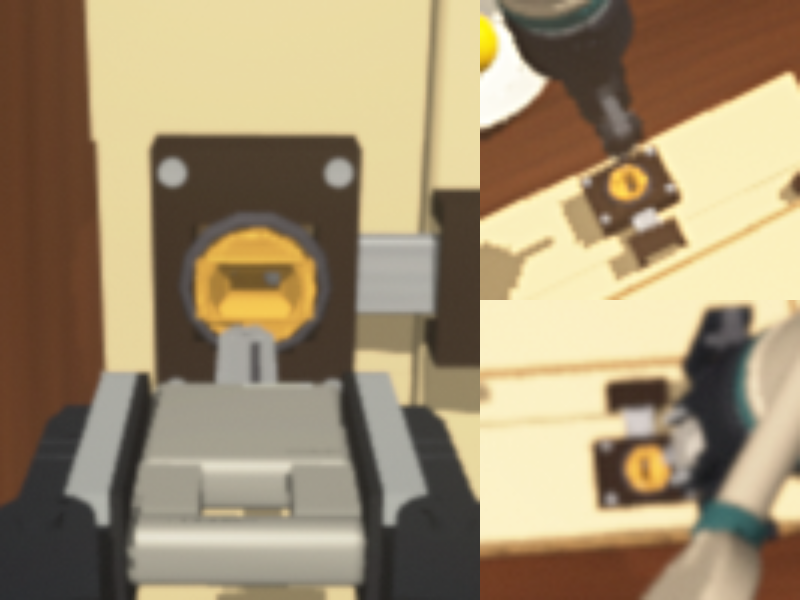

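The crop shows the blade tip at wrist px (282,240) in front of the brass face, which is centred at (285,224). The slot mouth is aligned with the blade.

```bash
python3 - <<'E'
from lock import *
d=np.load('w6.npz'); P=pts(d); u,v,ax,_,c=brass(d); print('brass',u,v,ax,onz(d,u,v,.132).round(4))
h=cv2.boundingRect(c);print(h, onz(d,h[0]+h[2]/2,h[1]+13,.132).round(4))
for f in ('s6',):
    e=np.load(f+'.npz'); u,v,ax,_,c=brass(e); print(f,u,v,ax,onz(e,u,v,.132).round(4),onz(np.load('scene0.npz'),u,v,.132).round(4))
for r in range(238,258,3):
    s=slice(270,296); m=P[r,s,2]>.145; k=np.flatnonzero(m)+270
    if len(k): print(r,k[0],k[-1],'L',P[r,k[0]].round(4),'mid',P[r,(k[0]+k[-1])//2].round(4),'R',P[r,k[-1]].round(4))
# head lower/upper face
for r in (270,280,300,312,318): print(r,P[r,[252,262,282,300,310]].round(4).tolist())
go([.5665,-.306,.2],2.7)
E
```

```text
brass 284.4721984863281 225.02255249023438 (38.6749153137207, 42.24003219604492) [ 0.5662 -0.3053  0.132 ]
(264, 206, 42, 37) [ 0.5663 -0.3011  0.132 ]
s6 196.27113342285156 255.26589965820312 (8.563026428222656, 9.705560684204102) [ 0.5655 -0.3061  0.132 ] [ 0.5655 -0.3061  0.132 ]
238 278 287 L [ 0.5622 -0.3002  0.1684] mid [ 0.565  -0.315   0.1308] R [ 0.5617 -0.2292  0.3461]
241 273 290 L [ 0.5596 -0.3007  0.1718] mid [ 0.564  -0.3011  0.1703] R [ 0.5688 -0.3001  0.1723]
244 273 290 L [ 0.5597 -0.3008  0.1759] mid [ 0.564  -0.3003  0.1765] R [ 0.5688 -0.3006  0.1752]
247 273 291 L [ 0.5598 -0.3006  0.1804] mid [ 0.5646 -0.3015  0.1777] R [ 0.5692 -0.3003  0.1799]
250 272 291 L [ 0.5594 -0.3012  0.1829] mid [ 0.564  -0.3008  0.1831] R [ 0.5691 -0.3     0.1843]
253 272 291 L [ 0.5595 -0.3008  0.1875] mid [ 0.5641 -0.3008  0.1869] R [ 0.5691 -0.3002  0.1878]
256 272 291 L [ 0.5596 -0.3009  0.1909] mid [ 0.5641 -0.3004  0.1915] R [ 0.569  -0.3003  0.191 ]
270 [[0.5514, -0.2992, 0.2099], [0.5557, -0.2995, 0.2089], [0.5645, -0.2985, 0.2099], [0.5725, -0.2987, 0.2089], [0.577, -0.2986, 0.2085]]
280 [[0.5521, -0.2996, 0.218], [0.5563, -0.2992, 0.2184], [0.5646, -0.2987, 0.2186], [0.5721, -0.2987, 0.2179], [0.5763, -0.2987, 0.2174]]
300 [[0.5534, -0.2998, 0.233], [0.5572, -0.2997, 0.2328], [0.5679, -0.3748, 0.1108], [0.5714, -0.2991, 0.2326], [0.5752, -0.2991, 0.2323]]
312 [[0.554, -0.301, 0.2389], [0.5576, -0.3012, 0.2383], [0.5648, -0.3005, 0.2388], [0.5713, -0.3008, 0.2378], [0.575, -0.3008, 0.2375]]
318 [[0.5541, -0.3034, 0.239], [0.5576, -0.3035, 0.2385], [0.5649, -0.3032, 0.2385], [0.5714, -0.3026, 0.2388], [0.5749, -0.3017, 0.2398]]
clock 8.12 pos [ 0.5673 -0.3046  0.2077] yaw_y 2.88 tilt [ 0.002  -0.0014 -1.    ] shift u [-0.034 -0.023  0.192] turn u 0.02 F [-0.23 -0.64 -0.04] w 0.0288 g 78.9
```

Request:
play_rows --pt "0 0 0.3 0 20" --pt "0 0 0.6 0 20" --pt "0 0 0.6 0 20" --pt "0 0 0.6 0 20"

```text
clock: 8.62
position: [0.5668, -0.3046, 0.1821]
ee_rot: [0.0, 0.689, 0.724, -0.0]
contact_force: [0.3, 0.3, -1.0]
width: 0.0289
gripper_force: 78.9
```

```bash
python3 -c "
from h import *
go([.5668,-.3061,.163],2.7)"
```

```text
clock 8.62 pos [ 0.5668 -0.3046  0.1821] yaw_y 2.85 tilt [ 0.e+00 -1.e-04 -1.e+00] shift u [-0.036 -0.001  0.477] turn u 0.02 F [ 0.3   0.32 -0.98] w 0.0289 g 78.9
```

Request:
play_rows --pt "-0.035 0 0.1 0 20" --pt "-0.035 0 0.25 0 20" --pt "-0.035 0 0.35 0 20" --pt "-0.035 0 0.48 0 20" --pt "-0.035 0 0.48 0 20"

```text
clock: 9.25
position: [0.5665, -0.306, 0.1623]
ee_rot: [-0.0, 0.689, 0.724, -0.0]
contact_force: [1.4, -0.4, -0.4]
width: 0.0285
gripper_force: 79.0
```

```bash
python3 -c "
from h import *
go([.5668,-.3061,.155],2.7)"
```

```text
clock 9.25 pos [ 0.5665 -0.306   0.1623] yaw_y 2.85 tilt [-9.e-04  2.e-04 -1.e+00] shift u [-0.003  0.007  0.182] turn u 0.02 F [ 1.42 -0.36 -0.43] w 0.0285 g 79.0
```

Request:
play_rows --pt "0 0 0.08 0 20" --pt "0 0 0.15 0 20" --pt "0 0 0.22 0 20" --pt "0 0 0.22 0 20"

```text
clock: 9.75
position: [0.5655, -0.3062, 0.1543]
ee_rot: [-0.001, 0.689, 0.725, -0.001]
contact_force: [-4.0, -0.8, 4.4]
width: 0.0288
gripper_force: 79.5
```

Request:
play_rows --pt "0 0 0.08 0.3 20" --pt "0 0 0.15 -0.3 20" --pt "0 0 0.2 0.3 20" --pt "0 0 0.2 -0.3 20" --pt "0 0 0.2 0 20"

```text
clock: 10.38
position: [0.567, -0.3066, 0.1466]
ee_rot: [0.001, 0.69, 0.724, -0.0]
contact_force: [-2.0, -1.3, 3.8]
width: 0.0287
gripper_force: 79.5
```

Request:
play_rows --pt "0 0 0.06 0.3 20" --pt "0 0 0.12 -0.3 20" --pt "0 0 0.17 0.3 20" --pt "0 0 0.2 -0.3 20" --pt "0 0 0.2 0 20"

```text
clock: 11.0
position: [0.5674, -0.3062, 0.1402]
ee_rot: [0.001, 0.69, 0.724, 0.0]
contact_force: [-2.7, 1.1, 9.8]
width: 0.0287
gripper_force: 80.2
```

```bash
python3 - <<'E'
from h import *
go([.5668,-.3061,.140],2.7)
d=grab('wrist','w7'); P=pts(d)
go([.5668,-.3061,.140],2.7)
for r in (262,270,280,300,312,318): print(r,P[r,[252,262,282,300,310]].round(4).tolist())
cv2.imwrite('pics/c7.png',cv2.resize(d['img'][180:330,180:380],None,fx=4,fy=4)[:,:,::-1])
E
```

```text
clock 11.00 pos [ 0.5674 -0.3062  0.1402] yaw_y 2.81 tilt [ 0.0025 -0.0012 -1.    ] shift u [ 0.002 -0.016  0.005] turn u 0.01 F [-2.74  1.07  9.75] w 0.0287 g 80.2
clock 11.05 pos [ 0.5674 -0.3062  0.1402] yaw_y 2.69 tilt [ 0.0025 -0.0012 -1.    ] shift u [ 0.003 -0.016  0.005] turn u -0.00 F [-3.34  0.26  9.32] w 0.0287 g 80.2
262 [[0.5533, -0.3022, 0.1392], [0.5579, -0.3022, 0.1388], [0.5672, -0.3019, 0.1384], [0.5754, -0.3011, 0.1392], [0.58, -0.3008, 0.1394]]
270 [[0.554, -0.3023, 0.1468], [0.5583, -0.3022, 0.1465], [0.5671, -0.3019, 0.1464], [0.5751, -0.3017, 0.146], [0.5795, -0.3016, 0.1458]]
280 [[0.5546, -0.3026, 0.155], [0.5588, -0.3021, 0.1557], [0.5671, -0.3014, 0.1562], [0.5746, -0.3019, 0.1547], [0.5788, -0.3015, 0.155]]
300 [[0.5558, -0.3025, 0.1702], [0.5596, -0.3023, 0.1703], [0.5685, -0.3289, 0.1273], [0.5738, -0.3017, 0.1703], [0.5776, -0.3018, 0.1698]]
312 [[0.5563, -0.3039, 0.1758], [0.5599, -0.3036, 0.1761], [0.5631, -0.2315, 0.2828], [0.5736, -0.3033, 0.1755], [0.5772, -0.3035, 0.175]]
318 [[0.5564, -0.3057, 0.1768], [0.56, -0.3057, 0.1766], [0.5672, -0.3064, 0.1752], [0.5737, -0.3055, 0.1759], [0.5773, -0.3053, 0.176]]
```

View pics/c7.png

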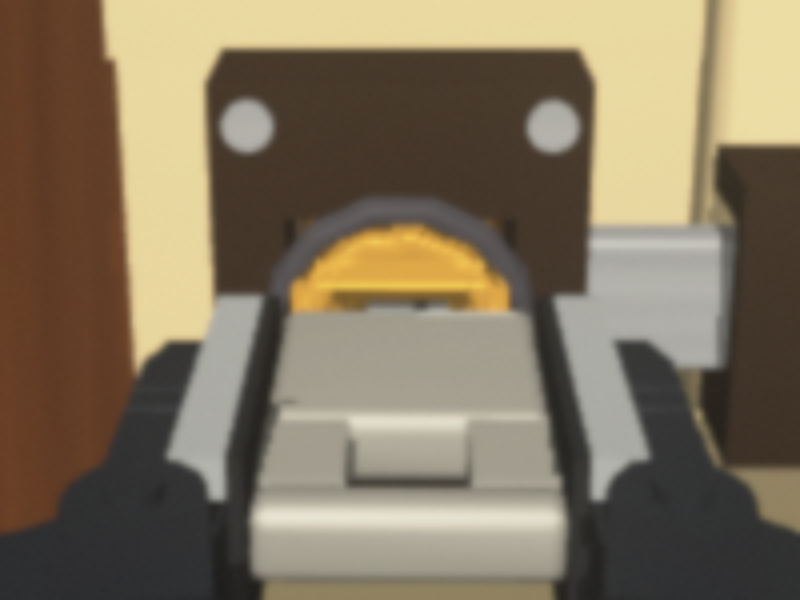

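The crop shows the head's underside almost on the brass face, with head top z ≈ 0.176, so the shoulder is at ≈ 0.132. I'll push a little more to see whether it's really seated.

Request:
play_rows --pt "0 0 0.05 0.2 20" --pt "0 0 0.1 -0.2 20" --pt "0 0 0.12 0.2 20" --pt "0 0 0.12 0 20" --pt "0 0 0.12 0 20"

```text
clock: 11.68
position: [0.5676, -0.3066, 0.1398]
ee_rot: [0.003, 0.689, 0.725, 0.0]
contact_force: [-6.6, 3.3, 27.6]
width: 0.0286
gripper_force: 82.4
```

It's seated: the force rose to 27 N with almost no travel. I'll ease the push to about 12 N and then turn clockwise.

Request:
play_rows --pt "0 -0.01 -0.06 0 20" --pt "0.01 -0.02 -0.07 0 20" --pt "0.01 -0.02 -0.07 0 20" --newtons 100

```text
clock: 12.05
position: [0.5675, -0.3066, 0.1401]
ee_rot: [0.003, 0.689, 0.725, 0.001]
contact_force: [-3.5, 0.7, 17.2]
width: 0.028
gripper_force: 97.7
```

Request:
play_rows --pt "0 0 0 0.5 20" --pt "0 0 0 1 20" --pt "0 0 0 1.5 20" --pt "0 0 0 2 20" --pt "0 0 0 2.5 20"

```text
clock: 12.68
position: [0.5675, -0.3067, 0.1401]
ee_rot: [0.003, 0.831, 0.557, 0.001]
contact_force: [-3.3, 0.9, 16.1]
width: 0.0284
gripper_force: 97.9
```

```bash
python3 -c "
from h import *
go([.5672,-.3063,.140],-94); print(manip.get_state()['moment'],manip.get_state()['qpos'])"
```

```text
clock 12.68 pos [ 0.5675 -0.3067  0.1401] yaw_y -22.30 tilt [ 0.0053 -0.0037 -1.    ] shift u [ 0.006 -0.01   0.003] turn u 7.17 F [-3.33  0.92 16.15] w 0.0284 g 97.9
[0.10438338 0.694529   0.02929785] [-6.03241218e-01  4.34796268e-01  1.49173128e+00 -3.50815987e-05
  1.20856335e+00 -2.13985052e-01]
```

Request:
play_rows --pt "0 0 0 0.6 20" --pt "0 0 0 1.2 20" --pt "0 0 0 1.8 20" --pt "0 0 0 2.4 20" --pt "0 0 0 3 20"

```text
clock: 13.3
position: [0.5675, -0.3069, 0.1401]
ee_rot: [0.003, 0.946, 0.323, 0.002]
contact_force: [-4.6, 0.1, 16.2]
width: 0.0281
gripper_force: 97.9
```

Request:
play_rows --pt "0 0 0 0.6 20" --pt "0 0 0 1.2 20" --pt "0 0 0 1.8 20" --pt "0 0 0 2.4 20" --pt "0 0 0 3 20"

```text
clock: 13.92
position: [0.5669, -0.3074, 0.1401]
ee_rot: [0.003, 0.998, 0.067, 0.002]
contact_force: [-4.8, 0.2, 15.8]
width: 0.0282
gripper_force: 97.9
```

Request:
play_rows --pt "0 0 0 0.5 20" --pt "0 0 0 1 20" --pt "0 0 0 1.2 20" --pt "0 0 0 1.2 20" --pt "0 0 0 1.2 20"

```text
clock: 14.55
position: [0.5667, -0.3073, 0.1401]
ee_rot: [0.002, 0.999, -0.036, 0.002]
contact_force: [-5.8, -0.9, 16.0]
width: 0.0282
gripper_force: 98.0
```

```bash
python3 - <<'E'
from h import *
go([.5672,-.3063,.140],-94); print(manip.get_state()['moment'])
a=grab('wrist','w8'); b=grab('scene','s8'); c=grab('top','t8')
o=np.zeros((600,800,3),np.uint8)
o[:,:480]=cv2.resize(a['img'][150:350,200:360],None,fx=3,fy=3)
o[:300,480:]=cv2.resize(b['img'][210:285,160:240],None,fx=4,fy=4)
o[300:,480:]=cv2.resize(c['img'][150:225,365:445],None,fx=4,fy=4)
cv2.imwrite('pics/c8.png',o[:,:,::-1])
E
```

```text
clock 14.55 pos [ 0.5667 -0.3073  0.1401] yaw_y -94.11 tilt [ 0.0038 -0.0049 -1.    ] shift u [ 0.01  -0.027  0.002] turn u -0.01 F [-5.82 -0.95 16.05] w 0.0282 g 98.0
[-0.23569036  1.0038546   0.13585339]
```

View pics/c8.png

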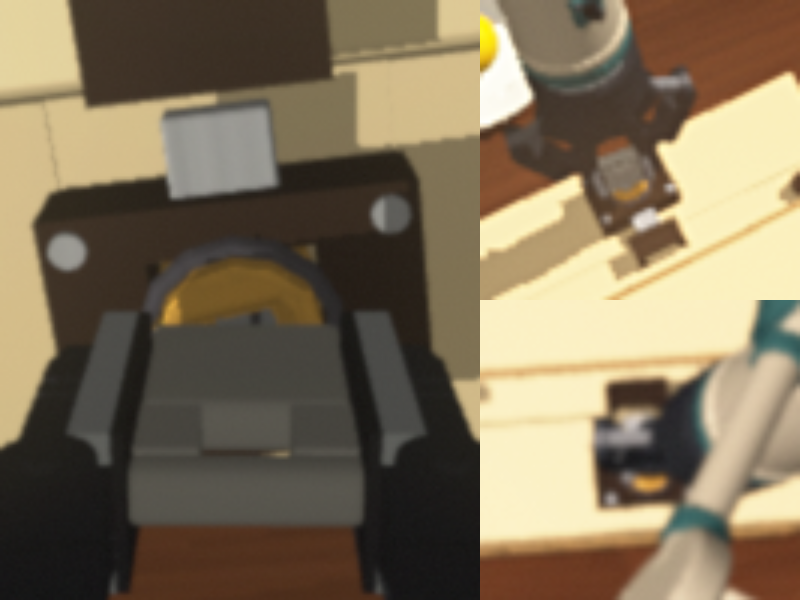

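The crop shows the bolt drawn clear of the keeper and the slot at crop (235,310) lagging the key by roughly 15°. I'll add 6° for margin.

Request:
play_rows --pt "0 0 0 0.3 20" --pt "0 0 0 0.6 20" --pt "0 0 0 0.6 20" --pt "0 0 0 0.6 20"

```text
clock: 15.2
position: [0.5665, -0.3072, 0.1401]
ee_rot: [0.002, 0.996, -0.088, 0.002]
contact_force: [-5.5, -0.9, 16.6]
width: 0.0284
gripper_force: 98.0
```

```bash
python3 - <<'E'
from h import *
go([.5672,-.3063,.140],-94); print(manip.get_state()['moment'])
d=grab('wrist','w9'); P=pts(d)
m=(np.hypot(P[...,0]-.567,P[...,1]+.306)<.03)&(P[...,2]>.165)&(P[...,2]<.185)
q=P[m]; print(len(q),np.percentile(q[:,2],[50,90,97]))
E
```

```text
clock 15.20 pos [ 0.5665 -0.3072  0.1401] yaw_y -100.09 tilt [ 0.0033 -0.0047 -1.    ] shift u [ 0.012 -0.025  0.002] turn u -0.61 F [-5.51 -0.89 16.59] w 0.0284 g 98.0
[-0.12535088  1.09314918  0.2678874 ]
4711 [0.17548593 0.18098442 0.18405623]
```

The torque rose to 0.27 N m, above the spring's 0.11, so the plug is at its end stop. The key is still home and gripped, so I'm handing in.

```bash
python3 -c "
from rig import manip
print(manip.sign_off())"
```

```text
the job is handed in; nothing more can be done
None
```

I took the chest key off its peg, pushed it fully home in the latch and turned it clockwise to the lock's end stop; the bolt is drawn, and I handed the job in with the gripper still holding the key turned.

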